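# Set the drill press depth stop on a cast rock

## Robot

A 6-joint arm with a two-finger parallel gripper is mounted at the origin on the work surface. World frame = base frame: x ahead of the robot, y to its left, z up, the work surface at z = 0. Lengths are in m, angles in rad, forces in N, time in s.
With the tool pointing down it reaches from about 0.325 to 0.775 m from the base axis. Payload 5.5 kg.
Tool frame: the origin (TCP) lies midway between the tips of the shut fingers; the grasp point (between the pads) lies 19 mm behind it (robot.grip_point_offset is the distance from the TCP to the grasp point, in m); z points along the fingers, y is the line along which they close (so a half turn about z gives the same grasp; the last joint's range is limited). The gripper opens to 88 mm and grips with 3 to 60 N. Pads are 20 mm wide; open, the fingers measure 115 mm over their backs; the gripper's body (75 mm by 178 mm) begins 61 mm behind the grasp point.
Start: joints at [1.158, 0.091, 1.231, -0, 1.82, -0.057], TCP at [0.209, 0.562, 0.223] pointing down, gripper open.
Joint ranges: [-2.87, 2.87], [-0.86, 2.18], [0.17, 2.46], [-1.51, 4.65], [0.06, 2.69], [-2.65, 2.65]. Speed limits (rad/s): [2.57, 2.57, 3.01, 3.14, 3.14, 3.14].

## Interface

Orientations are given as a rotation vector (axis times angle).
In Python, from bench import robot gives the robot as it stands. Calls block until the motion is done:
- robot.reach(position, orientation): joint-space move of the TCP to a pose.
- robot.line_to(position, rotation=None, v=0.15, f_stop=None): straight line of the TCP; rotation=None keeps the orientation; v is the mean speed in m/s. With f_stop (N) it stops when the force on the tool has changed by that much, and returns True; else False.
- robot.goto_joints(angles): joint-space move.
- robot.ungrasp() and robot.grasp(effort=None): open the fingers fully, or close them until they stop; effort is the grip in N (None keeps the last).
- robot.wait(seconds).
- robot.ik(position, orientation): joint angles nearest the present ones, or None.
- robot.read_camera(name): name is "side" or "top"; returns the picture (420x560x3 uint8, red, green, blue); there is no depth.
- robot.camera_model(name): a dict with "mtx" (3x3 intrinsics, pixels), "R" (3x3) and "t" (3): a world point X has camera coordinates R X + t. Camera axes: x right, y down, z forward; pixel columns grow to the right and rows downward; lengths in m; the calibration is good to about 2 mm. A picture is of the moment at which its call begins. camera_model takes no time and is no camera call.
A pose or a line that the arm cannot do raises robot.PlanningError and nothing moves.
- robot.hand_in(): hands the job in, once; it reports no verdict.
Readings, each from a call of its own:
- robot.current_time(): time.
- robot.current_joint_positions(): joint angles.
- robot.current_dq(): joint speeds.
- robot.current_effort(): joint torques, N m.
- robot.current_eef_pos(): TCP position.
- robot.current_eef_rot(): TCP orientation.
- robot.current_wrist_force(): force on the tool from outside, world axes, zero at the start.
- robot.current_wrist_torque(): the same for the moment, N m.
- robot.current_finger_gap(): finger opening in m.
Only numpy, scipy, OpenCV 4.12 (cv2) and the standard library are available. Lean on these libraries where they do the work, as an engineer would, in place of code of your own. Each camera call takes 0.05 s, during which the arm holds its last target. There are 200 camera calls.

## Task

Set the depth stop of the little drill press for the scenery rock that lies on its table: gently slide the depth rod down until its rubber foot rests on the rock, without pressing hard on the brittle casting or shifting it, then swing the clamp lever clockwise all the way home so that the rod is locked there. Leave the rest of the bench alone and let go of everything.

Things in the scene. Friction and masses are not known exactly. Their poses are not given: they have to be found in the camera images.
- press: Grey bench drill press, fixed. Its origin lies on the bench under the axis of the depth rod; z up; its y axis points from the rod towards the steel column (195 mm away, 36 mm across, 326 mm tall). Base 180 x 300 x 16 mm, from y = -65 to 235 mm. A level grey arm (40 mm wide, 148 to 170 mm above the bench) runs from the column to 50 mm beyond the rod (y = -50 mm); the black drill motor (54 mm across, up to 320 mm above the bench) stands on it at y = 105 mm.
- depth_rod (a joint): Depth rod travel in m: 0 fully up, grows as the rod goes down, up to 0.085. Upright 12 mm steel rod through the end of the press arm, with a black knob on top (34 mm across, 14 mm thick) and a rubber foot below. It slides stiffly: pushing it down takes about 2 N until it touches, and more from there on, and it stays where it is left. On the rock the rubber foot gives roughly 0.15 mm per newton.
- rod_top (a point): Centre of the flat top of the depth rod's knob, 160 mm above the underside of the unloaded rubber foot. Moves with the rod.
- stop_foot: Rubber foot at the lower end of the depth rod, a disc 18 mm across and 9 mm thick; origin at the centre of its underside.
- clamp_lever (a joint): Clamp lever angle in rad: 0 fully open, grows as the lever turns clockwise seen from above, 1.30 at its end stop. A cam on it meets the rod at about 1.0 and from there it gets stiffer: about 2 N of push at the post before that, rising to about 6 N near the end stop. It stays where it is left. Locked from 1.15 on.
- clamp_pivot (a point): Point on the upright axis of the clamp lever, in the middle of the lever's root, 20 mm beside the rod on the side away from the column, 174 mm above the bench.
- lever_post (a point): Centre of the top of the upright black post at the end of the clamp lever: 14 mm across, 34 mm tall, its foot level with clamp_pivot, 80 mm from the pivot axis. The lever's flat bar (12 mm wide, 8 mm thick) runs from the pivot to it at the foot's height. Push the post sideways to swing the lever.
- press_table: Steel drill table 175 x 245 mm, 10 mm thick, fixed on the column below the arm; its height above the bench differs from time to time (35 to 55 mm). Origin on its upper face under the rod axis.
- rock: Brittle cast grey rock outcrop, loose on the drill table, 122 x 170 mm (x by y), 0.35 kg or so; origin at the centre of its underside. Its top is uneven, a steeply sloping ledge beside stepped blocks: where the foot lands, on the ledge, it is anywhere from 28 to 50 mm above the underside, so it has to be felt. It breaks if the foot presses on it with more than 10 N.
- tree_a: Bystander: model fir tree about 75 mm tall.
- tree_b: Bystander: model fir tree about 60 mm tall.
- paint_pot: Bystander: paint jar 34 mm across, 50 mm tall.
- glue: Bystander: small white bottle, 28 mm across, 75 mm tall.
- tape_measure: Bystander: black tape measure 62 x 36 x 58 mm.
- die: Bystander: white 16 mm die.
- screwdriver: Bystander: screwdriver 150 mm long, lying.
- chuck_key: Bystander: steel chuck key 67 mm long, lying.
Not all that is in view belongs to the job. Of the things like the rock, leave any that is red or yellow; of the rest the larger one is meant.

How it is judged:
On the way, in this order (a step that is already met when the one before it is completed fails the run):
1. the rod's foot rests on the rock while the clamp is still open (contact force between stop_foot and rock above 0.4 N and value of joint clamp_lever below 0.8 rad), for 0.2 s.
2. the clamp lever is swung home with the foot still on the rock (contact force between stop_foot and rock above 0.3 N and value of joint clamp_lever above 1.15 rad), for 0.2 s.
At the end, for the whole second after the job is handed in: The rubber foot touches the rock (more than 0.3 N), the clamp lever stands beyond 1.15 rad, and the rock lies still within 8 mm of where it was (all of step 2 and linear speed of rock below 0.01 m/s and distance of rock from where it was at the start of the episode below 0.008 m).
It fails at once if the foot presses on the rock with more than 10 N (contact force between stop_foot and rock above 10 N).
It fails at once if the rock is shifted by more than 8 mm (distance of rock from where it was at the start of the episode above 0.008 m).
It fails at once if a bystander is moved by more than 30 mm (distance of any of tree_a, tree_b, paint_pot, glue, tape_measure, die, screwdriver, chuck_key from where it was at the start of the episode above 0.03 m).
It also fails if it takes over 54 s, if anything falls off the work surface, if the arm or the gripper's body presses on something with over 40 N, if the wrist force passes 120 N, or if a joint passes its speed limit or range.

## Working session

There is one attempt and no reset: what is moved stays moved. The work goes in short steps, each a Python script; the robot and the scene stay as the last script left them, time stands still between calls to the robot, and variables do not carry over. Pictures are saved under pics/ and viewed, on a budget of 10 in all, crops included, one or two more only if the job needs it, and the job is handed in when it is done.

```bash
mkdir -p pics; ls; python3 - <<'E'
from bench import robot
import cv2
for n in ("side","top"):
    im=robot.read_camera(n); cv2.imwrite(f"pics/{n}0.png",cv2.resize(im[:,:,::-1],(800,600),interpolation=cv2.INTER_CUBIC))
    m=robot.camera_model(n); print(n,m, -m["R"].T@m["t"])
print(robot.current_time(),robot.current_eef_rot(),robot.grip_point_offset)
E
```

```text
pics
side {'mtx': array([[382.05495924,   0.        , 279.42136618],
       [  0.        , 382.05495924, 206.08609743],
       [  0.        ,   0.        ,   1.        ]]), 'R': array([[ 0.99899896, -0.04400462,  0.00804239],
       [-0.0145402 , -0.48944628, -0.87191222],
       [ 0.04230448,  0.87092246, -0.48959616]]), 't': array([-0.56691832,  0.1929469 ,  0.95285479])} [ 0.52884627 -0.76037252  0.63930618]
top {'mtx': array([[444.53546634,   0.        , 285.10309193],
       [  0.        , 444.53546634, 207.68341108],
       [  0.        ,   0.        ,   1.        ]]), 'R': array([[-0.01070435, -0.99980656, -0.01650056],
       [-0.98819281,  0.01309938, -0.15265446],
       [ 0.15284108,  0.01467167, -0.98814187]]), 't': array([0.07028343, 0.6033678 , 1.42001656])} [0.37995919 0.04153209 1.49644432]
0.1 [-5.55908016e-01 -3.09162505e+00  2.69836894e-03] 0.0187
```

View pics/side0.png

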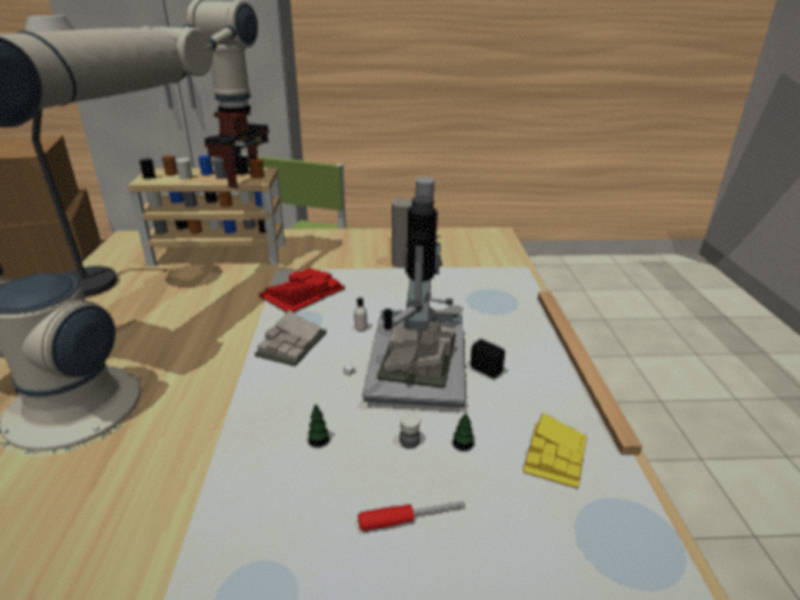

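View pics/top0.png

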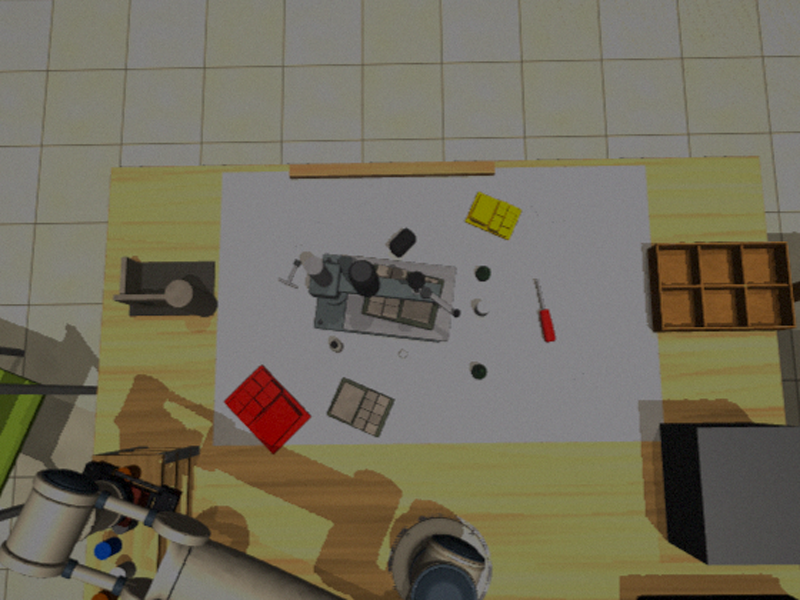

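Side view: the press is at about (425,290). In the top view its column is at (315,265), the motor at (363,277), the rod around (415,280) and the lever post near (457,313). There are four rock-like things, in top view pixels: red (268,408), yellow (493,215), small grey (361,406), and larger grey on the drill table (400,305). The one on the table is meant. Next I'll take an enlarged crop of both views.

```bash
python3 - <<'E'
from bench import robot
import cv2,numpy as np
s=robot.read_camera("side")[:,:,::-1]; t=robot.read_camera("top")[:,:,::-1]
a=cv2.resize(s[115:290,245:365],None,fx=3.4,fy=3.4,interpolation=cv2.INTER_CUBIC)
b=cv2.resize(t[165:245,260:330],None,fx=5.6,fy=5.6,interpolation=cv2.INTER_CUBIC)
b=np.clip(b*1.8,0,255).astype(np.uint8)
o=np.zeros((600,800,3),np.uint8); o[:a.shape[0],:a.shape[1]]=a; o[:b.shape[0],408:408+b.shape[1]]=b
cv2.imwrite("pics/c1.png",o)
E
```

```text
(no output)
```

View pics/c1.png

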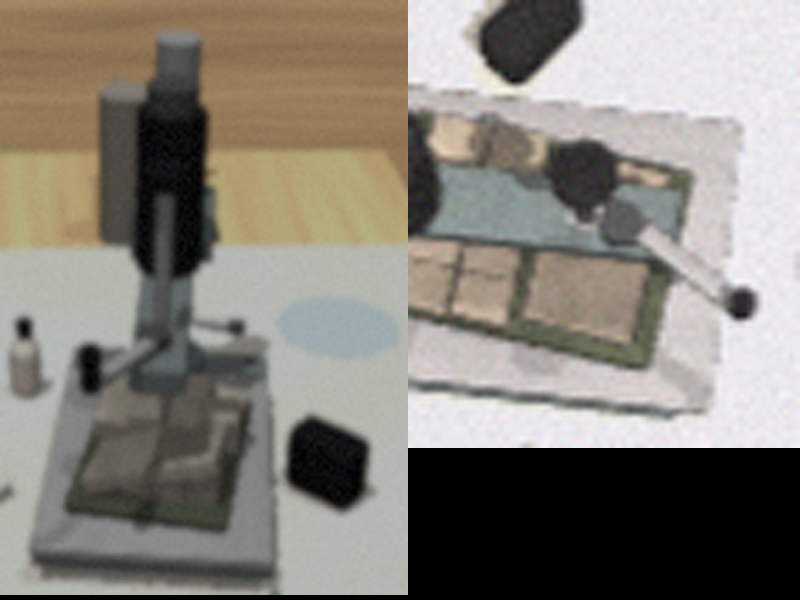

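Crop: knob at (585,175), pivot hub at (622,222) and post top at (741,302) in the top half. In the side half the post top is at (89,350), the pivot at (160,341) and the rod at x≈165. The rock under the rod is the large grey/green-based one.

```bash
cat > h.py <<'E'
import numpy as np
from bench import robot
def cam(n):
    m=robot.camera_model(n); return m["mtx"],m["R"],m["t"]
def ray(n,p):
    K,R,t=cam(n); d=R.T@np.linalg.inv(K)@[p[0],p[1],1]; return -R.T@t,d/np.linalg.norm(d)
def tri(ps,pt):
    (a,u),(b,v)=ray("side",ps),ray("top",pt)
    s=np.linalg.lstsq(np.c_[u,-v],b-a,rcond=None)[0]
    p,q=a+s[0]*u,b+s[1]*v; return (p+q)/2,np.linalg.norm(p-q)
def atz(n,p,z):
    c,d=ray(n,p); return c+d*(z-c[2])/d[2]
def proj(n,X):
    K,R,t=cam(n); x=K@(R@np.asarray(X)+t); return x[:2]/x[2]
S=lambda x,y:(245+(x+.5)/3.4-.5,115+(y+.5)/3.4-.5)
T=lambda x,y:(260+(x-408+.5)/5.6-.5,165+(y+.5)/5.6-.5)
E
python3 - <<'E'
from h import *
np.set_printoptions(precision=4,suppress=True)
print("post",tri(S(89,350),T(741,302)))
print("pivot",tri(S(160,341),T(622,222)))
print("post@.208",atz("top",T(741,302),.208),"pivot@.178",atz("top",T(622,222),.178))
for z in(.2,.25,.3,.34):
    k=atz("top",T(585,175),z); q=proj("side",k); print("knob",k,"side crop",(q[0]-245)*3.4,(q[1]-115)*3.4)
F=lambda x,y:(x*.7,y*.7)
print("motor",atz("top",F(363,270),.32),"col",atz("top",F(313,263),.326))
e=atz("top",T(408,232),.17)-atz("top",T(670,265),.17); print("arm edge dir",e/np.linalg.norm(e))
e=atz("top",T(408,383),.045)-atz("top",T(690,412),.045); print("table edge dir",e/np.linalg.norm(e))
E
```

```text
post (array([ 0.5458, -0.0383,  0.2047]), np.float64(0.0011924470541152584))
pivot (array([0.5955, 0.0228, 0.1741]), np.float64(0.0019600114364381432))
post@.208 [ 0.5459 -0.0381  0.208 ] pivot@.178 [0.5939 0.0228 0.178 ]
knob [0.6158 0.0423 0.2   ] side crop 184.91463192084868 293.96258226664486
knob [0.6067 0.0423 0.25  ] side crop 174.17831620122496 230.3213019004149
knob [0.5976 0.0423 0.3   ] side crop 162.8262817504087 163.03024730791935
knob [0.5903 0.0423 0.34  ] side crop 153.26490758946542 106.35362661663406
motor [0.6141 0.1421 0.32  ] col [0.6276 0.236  0.326 ]
arm edge dir [0.1394 0.9902 0.    ]
table edge dir [0.1146 0.9934 0.    ]
```

Rod at about (0.597, 0.043), knob top at z≈0.30. The post and pivot heights (0.205, 0.174) match the text, and the lever length of 78 mm is close to 80. Next I'll shut the fingers and go above the knob.

```bash
cat >> h.py <<'E'
from scipy.spatial.transform import Rotation as Ro
np.set_printoptions(precision=4,suppress=True)
def down(ty):  # tool down, tool y along horizontal dir ty
    y=np.array([ty[0],ty[1],0.]);y/=np.linalg.norm(y);z=np.array([0,0,-1.])
    return Ro.from_matrix(np.c_[np.cross(y,z),y,z]).as_rotvec()
AX=np.array([.14,.99]);AX/=np.linalg.norm(AX)
ROD=np.array([.5965,.0426]); PIV=ROD-.02*AX
E
python3 - <<'E'
from h import *
n=np.array([AX[1],-AX[0]])
best=None
for s in(1,-1):
    j=robot.ik([*ROD,.38],down(s*n)); print(s,j)
    if j is not None and (best is None or abs(j[5])<abs(best[1][5])): best=(s,j)
print("low",robot.ik([*ROD,.21],down(best[0]*n)))
p=robot.current_eef_pos(); robot.line_to([p[0],p[1],.38],v=.25)
robot.grasp(10)
robot.reach([*ROD,.38],down(best[0]*n)); robot.line_to([*ROD,.32],v=.1)
robot.wait(.3)
print(robot.current_time(),robot.current_eef_pos(),robot.current_wrist_force(),robot.current_finger_gap())
import cv2
s=robot.read_camera("side")[:,:,::-1];t=robot.read_camera("top")[:,:,::-1]
a=cv2.resize(s[95:275,225:375],None,fx=3.2,fy=3.2,interpolation=cv2.INTER_CUBIC)
b=cv2.resize(t[150:250,250:330],None,fx=4,fy=4,interpolation=cv2.INTER_CUBIC)
o=np.zeros((600,800,3),np.uint8);o[:a.shape[0],:a.shape[1]]=a;o[:b.shape[0],480:480+b.shape[1]]=b
cv2.imwrite("pics/c2.png",o)
E
```

```text
1 [ 0.0144  0.1861  0.841  -0.      2.1145  0.1549]
-1 None
low [ 0.0144  0.0834  1.2611 -0.      1.797   0.1549]
5.6833 [0.5966 0.0426 0.3206] [ 0.4183 -0.4191  0.3712] 0.00034466938141229
```

View pics/c2.png

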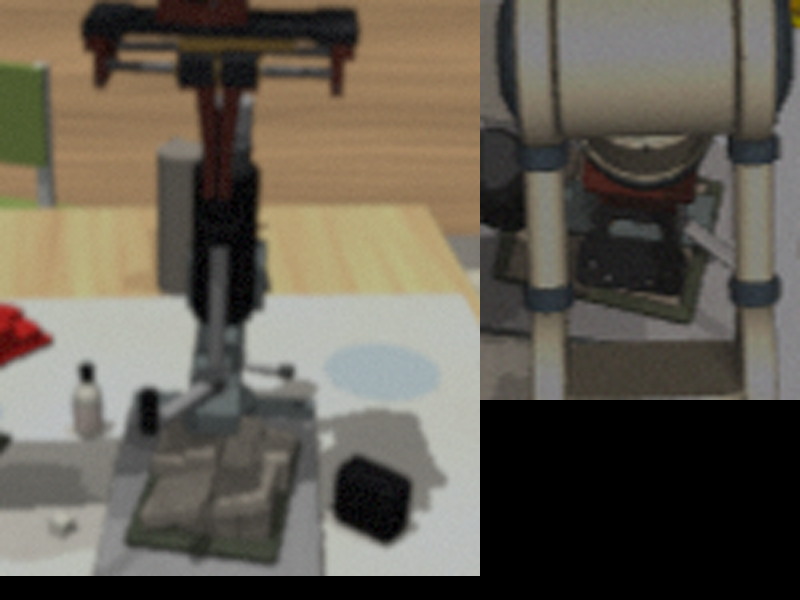

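The closed fingers stand over the knob, in line with the rod (side (215,200–245)). Next I'll lower slowly with a force stop.

```bash
python3 - <<'E'
from h import *
f0=robot.current_wrist_force()
r=robot.line_to([*ROD,.285],v=.02,f_stop=5)
print(r,robot.current_time(),robot.current_eef_pos(),robot.current_wrist_force()-f0)
if not r:
    # keep the tool pressing lightly: friction only here
    r=robot.line_to([*ROD,.217],v=.01,f_stop=3.0)
    for _ in range(3):
        print(r,robot.current_time(),robot.current_eef_pos(),robot.current_wrist_force()-f0); robot.wait(.15)
E
```

```text
False 7.6833 [0.5965 0.0426 0.285 ] [ 1.1482 -0.5858  2.7479]
True 12.1667 [0.5965 0.0426 0.2336] [ 1.9909 -0.8796  4.5323]
True 12.3167 [0.5965 0.0426 0.2335] [3.2588 0.27   4.0979]
True 12.4667 [0.5964 0.0426 0.2335] [ 2.8331 -0.3772  5.9712]
```

```bash
python3 - <<'E'
from h import *
def avg(n=12):
    l=[]
    for _ in range(n): l.append(robot.current_wrist_force()); robot.wait(.02)
    return np.mean(l,0)
print(avg(),robot.current_eef_pos())
p=robot.current_eef_pos()
robot.line_to([*ROD,p[2]-.0002],v=.005,f_stop=3)
print(avg(),robot.current_eef_pos(),robot.current_time())
import cv2
s=robot.read_camera("side")[:,:,::-1]
cv2.imwrite("pics/c3.png",cv2.resize(s[130:270,250:360],None,fx=4.2,fy=4.2,interpolation=cv2.INTER_CUBIC))
E
```

```text
[ 1.9968 -0.0196  5.2445] [0.5965 0.0426 0.2336]
[0.6039 0.0226 5.0992] [0.5965 0.0426 0.2335] 13.2667
```

View pics/c3.png

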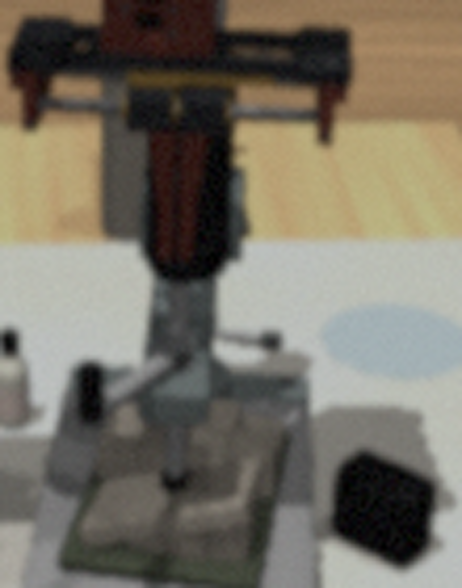

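The foot is on the ledge at (175,480). I'll confirm the contact stiffness with one more small push.

```bash
python3 - <<'E'
from h import *
def avg(n=15):
    l=[]
    for _ in range(n): l.append(robot.current_wrist_force()); robot.wait(.02)
    return np.mean(l,0)
a=avg()
r=robot.line_to([*ROD,.2331],v=.003,f_stop=2.2)
print(a,r,avg(),robot.current_eef_pos(),robot.current_time())
E
```

```text
[ 0.5464 -0.1708  5.0804] False [ 0.2795 -0.0471  5.5316] [0.5965 0.0426 0.2334] 14.0667
```

Contact force is about 3 N and behaves stiffly. Next I'll let go of the rod and swing the lever along its arc.

```bash
cat >> h.py <<'E'
U0=np.arctan2(-.0383-PIV[1],.5459-PIV[0])
def pusher(th,back,z=.187):
    a=U0-th; u=np.array([np.cos(a),np.sin(a)]); t=np.array([u[1],-u[0]])
    return [*(PIV+.079*u-back*t),z],down(-t)
E
python3 - <<'E'
from h import *
robot.line_to([*ROD,.245],v=.03); robot.line_to([*ROD,.30],v=.15)
p,r=pusher(0,.034,.30); robot.line_to(p,r,v=.15)
p,r=pusher(0,.034); print(robot.line_to(p,v=.1,f_stop=8),p,robot.current_eef_pos(),robot.current_time())
f0=robot.current_wrist_force()
p,r=pusher(0,.0205); print(robot.line_to(p,r,v=.03,f_stop=10))
for th in np.arange(.15,.91,.15):
    p,r=pusher(th,.0205); s=robot.line_to(p,r,v=.04,f_stop=12)
    print(round(th,2),s,robot.current_eef_pos()-p,robot.current_wrist_force()-f0)
    if s: break
print(robot.current_time())
import cv2
s=robot.read_camera("side")[:,:,::-1]
cv2.imwrite("pics/c4.png",cv2.resize(s[130:270,250:360],None,fx=4.2,fy=4.2,interpolation=cv2.INTER_CUBIC))
E
```

```text
False [np.float64(0.5717994727001535), np.float64(-0.0603737906980126), 0.187] [ 0.5722 -0.0604  0.188 ] 17.275
False
0.15 False [-0.     -0.0001  0.    ] [-0.2533  0.2273  0.9942]
0.3 False [ 0. -0. -0.] [0.644  0.8809 0.7425]
0.45 False [-0.     -0.     -0.0001] [ 0.1202 -0.5704 -0.4909]
0.6 False [-0.      0.     -0.0001] [1.2479 0.167  0.3673]
0.75 False [-0.     -0.     -0.0001] [ 0.7353  0.3448 -0.4379]
0.9 False [ 0.     -0.0001 -0.0001] [ 0.94   -0.5404 -0.4468]
20.625
```

View pics/c4.png

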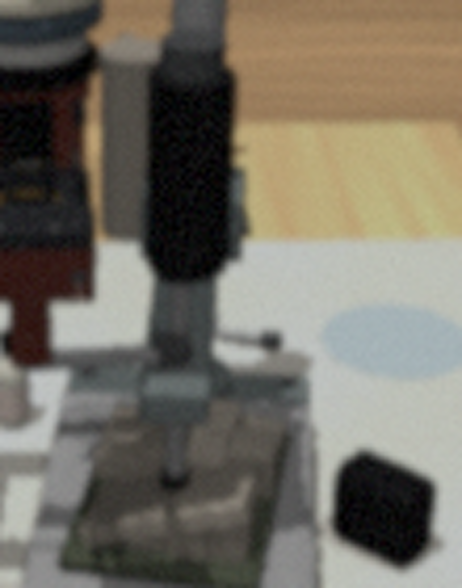

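The foot is still on the rock and the lever bar now points left at (50–150,358), with the post hidden behind the fingers. I'll carry on to the end stop.

```bash
python3 - <<'E'
from h import *
f0=robot.current_wrist_force()
for th in np.arange(.95,1.5,.05):
    p,r=pusher(th,.0205); s=robot.line_to(p,r,v=.025,f_stop=9)
    f=robot.current_wrist_force()-f0
    print(round(th,2),s,robot.current_eef_pos()-p,f)
    if s or np.hypot(*f[:2])>11: break
robot.wait(.4)
a=U0-th;t=np.array([np.sin(a),-np.cos(a)])
print(robot.current_wrist_force(),robot.current_eef_pos(),robot.current_time())
p,_=pusher(th,.045); robot.line_to(p,v=.08)
p[2]=.33; robot.line_to(p,v=.15); print(robot.current_time())
E
```

```text
0.95 False [-0.     -0.0004 -0.0001] [-1.1675 -1.1902  0.0524]
1.0 False [-0.     -0.0001 -0.    ] [-0.8969 -0.9341 -0.1311]
1.05 True [ 0.     -0.0036 -0.0002] [-0.1775 -2.7987  3.0915]
[ 0.7816 -3.8046  2.2658] [0.5123 0.0102 0.1861] 21.9167
23.4333
```

The force stop tripped early. I'll move aside and look.

```bash
python3 - <<'E'
from h import *
p=robot.current_eef_pos(); robot.line_to([.40,-.12,.36],v=.25)
import cv2
s=robot.read_camera("side")[:,:,::-1]; t=robot.read_camera("top")[:,:,::-1]
a=cv2.resize(s[115:290,245:365],None,fx=3.4,fy=3.4,interpolation=cv2.INTER_CUBIC)
b=cv2.resize(t[165:245,260:330],None,fx=5.6,fy=5.6,interpolation=cv2.INTER_CUBIC)
b=np.clip(b*1.8,0,255).astype(np.uint8)
o=np.zeros((600,800,3),np.uint8); o[:a.shape[0],:a.shape[1]]=a; o[:b.shape[0],408:408+b.shape[1]]=b
cv2.imwrite("pics/c5.png",o); print(robot.current_time())
E
```

```text
24.3167
```

View pics/c5.png

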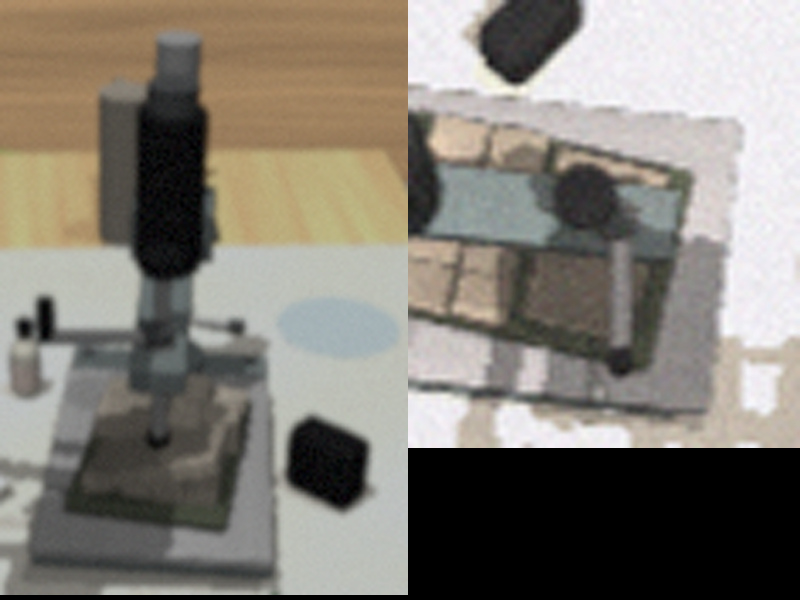

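The post is now at (621,360) in the top half and (45,300) in the side half. The foot is still on the ledge at (159,438). I'll work out the angle.

```bash
python3 - <<'E'
from h import *
q=atz("top",T(621,360),.208)[:2]; print(q,tri(S(45,298),T(621,360)))
d=q-PIV; print(np.linalg.norm(d),"turned",(U0-np.arctan2(d[1],d[0]))%(2*np.pi))
p,r=pusher(.85,.0205); print(p)
E
```

```text
[0.5164 0.0249] (array([0.5164, 0.0249, 0.2089]), np.float64(0.0001726799395231085))
0.07736501348517459 turned 0.9339021436524195
[np.float64(0.5159934358620306), np.float64(-0.0021630423409754705), 0.187]
```

```bash
python3 - <<'E'
from h import *
p,r=pusher(.9,.035,.33); robot.line_to(p,r,v=.2)
p,r=pusher(.9,.035); print(robot.line_to(p,v=.12,f_stop=10),robot.current_time())
f0=robot.current_wrist_force()
for th in np.r_[.9,np.arange(1.0,1.5,.04)]:
    p,r=pusher(th,.0205); s=robot.line_to(p,r,v=.02,f_stop=16)
    f=robot.current_wrist_force()-f0
    print(round(th,2),s,robot.current_eef_pos()-p,f)
    if s or np.hypot(*f[:2])>14: break
robot.wait(.3)
print(robot.current_wrist_force(),robot.current_eef_pos(),robot.current_time())
p,_=pusher(th,.045); robot.line_to(p,v=.08)
p[2]=.33; robot.line_to(p,v=.15)
robot.line_to([.40,-.12,.36],v=.25)
import cv2
s=robot.read_camera("side")[:,:,::-1]; t=robot.read_camera("top")[:,:,::-1]
a=cv2.resize(s[115:290,245:365],None,fx=3.4,fy=3.4,interpolation=cv2.INTER_CUBIC)
b=cv2.resize(t[165:245,260:330],None,fx=5.6,fy=5.6,interpolation=cv2.INTER_CUBIC)
b=np.clip(b*1.8,0,255).astype(np.uint8)
o=np.zeros((600,800,3),np.uint8); o[:a.shape[0],:a.shape[1]]=a; o[:b.shape[0],408:408+b.shape[1]]=b
cv2.imwrite("pics/c6.png",o); print(robot.current_time())
E
```

```text
False 26.6083
0.9 False [-0. -0. -0.] [ 0.0459  0.8764 -0.5536]
1.0 False [ 0.     -0.0001  0.    ] [ 1.261  -0.0924 -0.2255]
1.04 False [ 0.0001 -0.0024  0.0001] [ 0.4468 -8.1611 -0.2543]
1.08 False [ 0.     -0.0051  0.0001] [ -0.9831 -16.5271   0.2336]
[ -0.932  -16.9683   0.7453] [0.5124 0.0111 0.1871] 28.975
31.4167
```

View pics/c6.png

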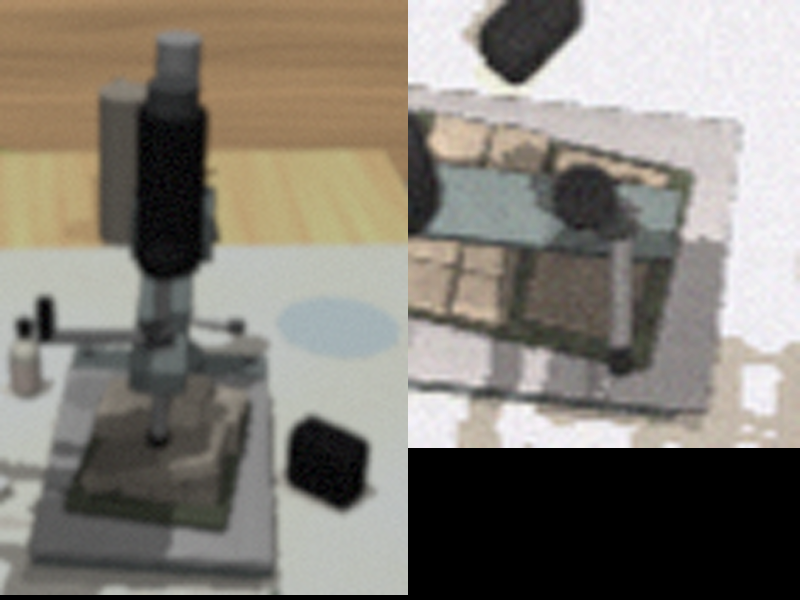

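The lever held at about 17 N after turning only 0.93 rad. Either that is the end stop and the lever started part-closed, or the gripper body touched something. I'll push again with the body turned 90°, well clear of the motor, and use the joint torques to find where the load acts.

```bash
python3 - <<'E'
from h import *
R=down([.99,-.14])
p,_=pusher(.93,.034,.30); robot.line_to(p,R,v=.25)
p[2]=.187; robot.line_to(p,v=.15,f_stop=10); print(robot.current_time())
p,_=pusher(.93,.022); robot.line_to(p,v=.05); robot.wait(.2)
f0=robot.current_wrist_force();e0=np.array(robot.current_effort());m0=robot.current_wrist_torque()
for th in (.95,1.0,1.05,1.1,1.15):
    p,_=pusher(th,.017); s=robot.line_to(p,v=.03,f_stop=18)
    f=robot.current_wrist_force()-f0
    print(th,s,robot.current_eef_pos()-p,f)
    if s or np.hypot(*f[:2])>17: break
robot.wait(.2)
f=robot.current_wrist_force()-f0; e=np.array(robot.current_effort())-e0
print("F",f,"dtau",e,"M",robot.current_wrist_torque()-m0,"eef",robot.current_eef_pos(),"x of line",e[0]/f[1],robot.current_time())
E
```

```text
34.0667
0.95 False [ 0.     -0.0008 -0.0001] [ 0.2896 -5.4741 -1.0188]
1.0 False [ 0.0005 -0.0041  0.0001] [  1.8847 -18.2823  -1.0628]
F [  2.6641 -17.1825  -1.1241] dtau [ 8.3131 -0.3823  0.4697  5.293   0.862  -0.0554] M [-2.7946 -0.3238 -0.009 ] eef [0.5139 0.0091 0.1871] x of line -0.48381039451165975 35.5083
```

The load acts through the tool axis at the post, x≈0.5. The lever stops at the same place with the body turned, so nothing else is in the way and this is the end stop. I'll do one firmer push to confirm, then retreat and check.

```bash
python3 - <<'E'
from h import *
import cv2
p0=robot.current_eef_pos()
s=robot.line_to([p0[0],.0091+.0041+.003,.187],v=.02,f_stop=12); print(s,robot.current_eef_pos()-p0,robot.current_wrist_force())
p,_=pusher(.95,.040); robot.line_to(p,v=.1)
p[2]=.33; robot.line_to(p,v=.2); robot.line_to([.40,-.12,.36],v=.25); robot.wait(.3)
s=robot.read_camera("side")[:,:,::-1]; t=robot.read_camera("top")[:,:,::-1]
a=cv2.resize(s[115:290,245:365],None,fx=3.4,fy=3.4,interpolation=cv2.INTER_CUBIC)
b=cv2.resize(t[165:245,260:330],None,fx=5.6,fy=5.6,interpolation=cv2.INTER_CUBIC)
b=np.clip(b*1.8,0,255).astype(np.uint8)
o=np.zeros((600,800,3),np.uint8); o[:a.shape[0],:a.shape[1]]=a; o[:b.shape[0],408:408+b.shape[1]]=b
old=cv2.imread("pics/c1.png"); c6=cv2.imread("pics/c6.png")
# rock shift: register the lower rock/base region of side view before/after
g=lambda i:np.float32(cv2.cvtColor(i,cv2.COLOR_BGR2GRAY)[450:540,60:240])
print("rock px shift (3.4x crop)",cv2.phaseCorrelate(g(old),g(o)))
cv2.imwrite("pics/c7.png",o); print(robot.current_time())
E
```

```text
True [-0.0001 -0.0008 -0.0002] [ 0.0121 -5.7142  2.6281]
rock px shift (3.4x crop) ((-0.05005632048273867, 0.0789159051595334), 0.36957677841186526)
38.1583
```

View pics/c7.png

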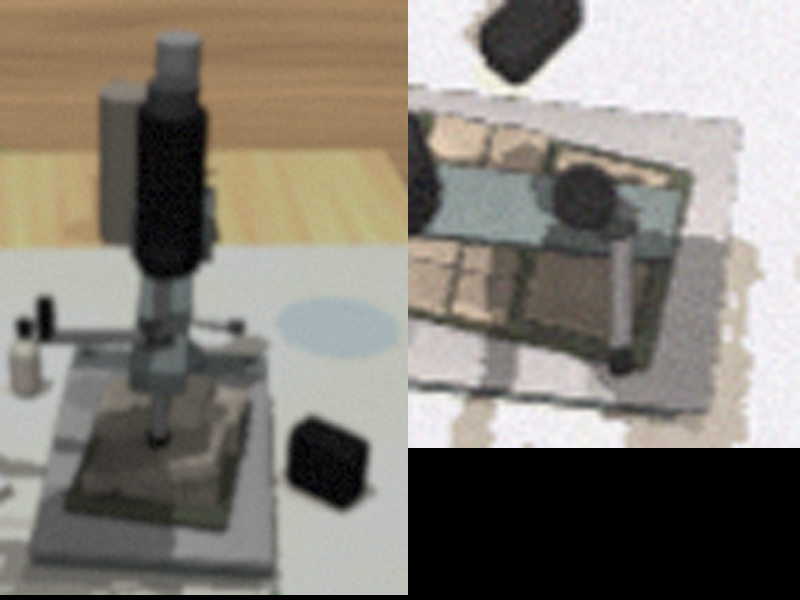

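```bash
python3 -c "
from bench import robot
robot.hand_in(); print(robot.current_time())"
```

```text
the job is handed in; nothing more can be done
the job is handed in; nothing more can be done
```

The depth rod is down on the rock and the clamp lever is against a hard stop. I handed the job in at about 38 s, with the gripper clear of everything.

- **Rod:** I pushed the knob down slowly with the shut fingers. It stopped at z ≈ 0.2335, inside the expected 0.223–0.265. The total push was about 5.2–5.5 N, so I estimate roughly 3 N on the rock. In the last pictures the foot is on the ledge, and the rock shows no visible shift (image match under 0.1 px, a weak match).
- **Clamp lever:** I swung the post clockwise until it would not move further. It held against 17 N with the hand in two different orientations. The joint torques put the load at the post, so the hand was not caught on anything else.

**Checks that disagreed or stayed open:**
- The lever turned only about 0.93 rad in the pictures, less than its full 1.30. I took it to have started part-closed, at about 0.35 rad. That rests on the hard stop; I could not read the angle directly.
- I did not see the gradual stiffening towards 6 N that the text describes before the stop.
- A last, firmer push tripped its force stop early, so it confirmed nothing more.
- I did not measure the foot's contact force after letting go of the rod, only saw it in the pictures.

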